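# Switch on the guarded test-gas valve

### The arm

A 6-joint arm with a two-finger parallel gripper is mounted at the origin on the work surface. World frame = base frame: x ahead of the robot, y to its left, z up, the work surface at z = 0. Lengths are in m, angles in degrees, forces in N, time in s.
With the tool pointing down it reaches from about 0.4 to 0.825 m from the base axis. Payload 7 kg.
Tool frame: the origin (TCP) lies at the very end of the fingers, on their centre line; the grasp point (between the pads) lies 19 mm behind it (ctrl.grip_depth is the distance from the TCP to the grasp point, in m); z points along the fingers, y is the line along which they close (so a half turn about z gives the same grasp; the last joint's range is limited). The gripper opens to 88 mm and grips with 3 to 60 N. Pads are 19 mm wide; open, the fingers measure 130 mm over their backs; the gripper's body (78 mm by 193 mm) begins 47 mm behind the grasp point.
Start: joints at [87.84, 20.546, 0.682, 0, -70.136, -16.507], TCP at [0.216, 0.639, 0.227] pointing down, gripper open.
Joint ranges: [-176.03, 176.03], [-82.01, 121.73], [-58.28, 71.71], [-173.87, 95.51], [-174.79, -0.11], [-173.66, 173.66]. Speed limits (degrees/s): [136.94, 136.94, 172.46, 180, 180, 180].

### API

Orientations are given as [roll, pitch, yaw] about the fixed x, y, z axes, in that order (R = Rz(yaw) Ry(pitch) Rx(roll)).
In Python, from plant import get_obs, eyes, ctrl, spotter gives the robot as it stands.
- The arm moves only by the shell command python3 -m crank 'ROWS'. ROWS is JSON, one flat list of numbers, 7 for each row, row after row: the turn, a rotation vector about the tool's x, y, z in rad, then the shift along the tool's x, y, z in mm, then the opening, from 0 (shut) to 1 (fully open). A call has 1 to 5 rows; each row shifts and turns the commanded pose from where the row before left it, along the tool's axes as they then stand; what a row does not reach is not made up. A row lasts 1/8 s, in which the tool goes at most 62.5 mm and 10.7 degrees, less where a joint would pass 70% of its speed; a pose out of reach is approached as far as the arm can. A call is refused whole if a number of a shift passes 62.5 or a number of a turn 0.188, either way. A call with a gripper value outside its range is refused whole. The fingers move at their own pace and stop on an object; the grip force is fixed at half the most. Time passes only in rows, so rows that do not move let the fingers close. It gives the time, the measured TCP pose, the force, the opening and the grip force at its end, in the units of the state.
- get_obs(): the state, without advancing time (a new reading comes with each control period).
- eyes.snapshot(name): name is "scene" or "side" or "wrist"; returns the picture (400x640x3 uint8, blue, green, red); there is no depth.
- eyes.camera_model(name): a dict with "fx", "fy", "cx", "cy" (pixels), "extrinsics" (4x4, takes a point from camera to world coordinates). Camera axes: x right, y down, z forward; pixel columns grow to the right and rows downward; lengths in m; the calibration is good to about 2 mm. A picture is of the moment at which its call begins: read the wrist's pose just before it. camera_model takes no time and is no camera call; for the wrist camera it gives the pose at the moment of the call.
- ctrl.close_job(): hands the job in; it is judged then, once.
Trained networks look in the newest picture that a camera, given by its name, has taken for a name from the list of things; names that differ only in an ending like _2 or _b are one class to them, and where a whole thing is asked for, a point or a joint stands for the part that bears it (a point fixed in the world has none). Each returns a list of dicts, best first, with "p" (0 to 1); they miss things now and then, are a little off and sometimes report something else, mostly with a low value. They report only what shows in the picture. A call takes as long as a camera call. They do not tell look-alikes from the thing itself.
- spotter.outline_of(camera, target): "region" (400x640 bool, what is visible of it) and "rect" ([left, top, width, height] in pixels, round what is visible of it).
- spotter.place_of(camera, target): "location" ([column, row] in pixels: a listed point, or the origin of a listed thing).
The state is a dict: "clock": time; "joint_pos": joint angles; "qvel": joint speeds; "tau": joint torques, N m; "tool_pos": TCP position; "orientation": TCP orientation; "force": force on the tool from outside, world axes, zero at the start; "moment": the same for the moment, N m; "opening": finger opening in m; "gripper_force": force on a finger pad.
Only numpy, scipy, OpenCV 4.12 (cv2) and the standard library are available. Lean on these libraries where they do the work, as an engineer would, in place of code of your own. Each camera call takes 0.05 s, during which the arm holds its last target. There are 200 camera calls.

### The job

At the gas-detector calibration bench, switch on the test-gas valve: with a fingertip push the red guard up and over until it rests back, then push the toggle beneath it fully over towards the hinge, and finally tip the red guard forward again so that it drops shut over the toggle. Only push, with no great force: grasp nothing, and leave the yellow-guarded switch and the loose things on the bench alone.

Things in the scene. Friction and masses are not known exactly. Their poses are not given: they have to be found in the camera images.
- red_box: Grey switch box fixed to the bench, 130 (x) x 90 (y) x 60 mm high, red guard on top. Origin: centre of its underside. Its x axis points from the guard's front (bar) to the guard's hinge, its yaw within 0.3 rad of the world's. On top: a black plate 2 mm thick, and two dark hinge lugs 15 mm high at x 30, y +-30 mm.
- red_guard (a joint): Angle of the red guard, a hood 58 mm long, 44 mm wide, about 0.05 kg, hiding the toggle: 0 shut, 1.8 fully back. It turns freely about the hinge (+y of the box): its front rises and swings to +x. No catch: it falls shut below about 0.8 rad, and fully back above about 0.9 rad, where it rests. A level push may jam at first: follow the bar's arc, at first up and forward at 45 degrees.
- red_hinge (a point): Middle of the red guard's hinge line (along the box's y): in the box's frame x +30, y 0, z 72 mm.
- red_bar (a point): Middle of the round red bar, 10 mm thick, 62 mm long along the box's y, on a sloping tab 18 mm above the guard's front top edge. From the hinge: x -65, z +60 mm shut; x +73, z +50 mm fully back. A finger pointing down, its end 10 mm lower than the bar's middle, can push it from its -x side up and back along its arc, and later from its +x side forward again.
- red_toggle (a joint): Angle of the toggle under the red guard: 0 off (leans 0.45 rad to the box's -x, towards the robot), 0.9 on (leans 0.45 rad to +x, towards the hinge). Starts at 0 to 0.12. It stays where it is left; about 1 N at its ball moves it.
- red_ball (a point): Centre of the white ball, 16 mm across, on the toggle's steel stem (8 mm thick). The toggle turns about the box's x 0, y 0, z 62 mm, 33 mm from the ball's centre: x -14, z 92 mm when off; x +14, z 92 mm when on. With the guard back nothing stands in front of it or beside it.
- yellow_box: Grey switch box fixed to the bench, 130 (x) x 90 (y) x 60 mm high, yellow guard on top. Origin: centre of its underside. Its x axis points from the guard's front (bar) to the guard's hinge, its yaw within 0.3 rad of the world's. On top: a black plate 2 mm thick, and two dark hinge lugs 15 mm high at x 30, y +-30 mm.
- yellow_guard (a joint): Angle of the yellow guard, a hood 58 mm long, 44 mm wide, about 0.05 kg, hiding the toggle: 0 shut, 1.8 fully back. It turns freely about the hinge (+y of the box): its front rises and swings to +x. No catch: it falls shut below about 0.8 rad, and fully back above about 0.9 rad, where it rests. A level push may jam at first: follow the bar's arc, at first up and forward at 45 degrees.
- yellow_hinge (a point): Middle of the yellow guard's hinge line (along the box's y): in the box's frame x +30, y 0, z 72 mm.
- yellow_bar (a point): Middle of the round yellow bar, 10 mm thick, 62 mm long along the box's y, on a sloping tab 18 mm above the guard's front top edge. From the hinge: x -65, z +60 mm shut; x +73, z +50 mm fully back. A finger pointing down, its end 10 mm lower than the bar's middle, can push it from its -x side up and back along its arc, and later from its +x side forward again.
- yellow_toggle (a joint): Angle of the toggle under the yellow guard: 0 off (leans 0.45 rad to the box's -x, towards the robot), 0.9 on (leans 0.45 rad to +x, towards the hinge). Starts at 0 to 0.12. It stays where it is left; about 1 N at its ball moves it.
- yellow_ball (a point): Centre of the white ball, 16 mm across, on the toggle's steel stem (8 mm thick). The toggle turns about the box's x 0, y 0, z 62 mm, 33 mm from the ball's centre: x -14, z 92 mm when off; x +14, z 92 mm when on. With the guard back nothing stands in front of it or beside it.
- mug: White mug, loose, 76 mm across, 90 mm high, handle to its +y; bystander. Origin: centre of its underside.
- detector: Black portable gas detector, loose, lying flat, 120 (x) x 75 (y) x 40 mm high; bystander. Origin: centre of its underside.
- coupling: Brass hose coupling, loose, standing between the two switch boxes, 24 mm across, 38 mm high; bystander. Origin: centre of its underside.
Mind the look-alikes: they are no part of the job. What is shaped like the red_box but brown or orange is not meant.

How it is judged:
By the outcome, as a careful person would: the job done as asked, in the order asked, and still so for the second after the job is handed in, with the robot touching nothing.
It also fails if it takes over 64 s, if anything falls off the work surface, if the arm or the gripper's body presses on something with over 40 N, if the wrist force passes 120 N, or if a joint passes its speed limit or range.

## Working session

There is one attempt and no reset: what is moved stays moved. The work goes in short steps, Python scripts to look and compute and a shell command to move; the robot and the scene stay as the last step left them, time stands still between calls to the robot, and variables do not carry over. Pictures are saved under pics/ and viewed, at most 10 in all, crops included, and the job is handed in when it is done.

```bash
mkdir -p pics; ls; python3 - <<'E'
from plant import get_obs, eyes, ctrl, spotter
import cv2,numpy as np
o=get_obs();print(o)
ims=[]
for c in("scene","side"):
    im=eyes.snapshot(c);cv2.imwrite(f"pics/{c}0.png",im);m=eyes.camera_model(c);print(c,m)
    for t in("red_bar","red_hinge","red_box","yellow_bar","coupling"):
        print(c,t,[(np.round(d["location"],1).tolist(),round(d["p"],2)) for d in spotter.place_of(c,t)])
E
```

```text
pics
{'clock': 0.0, 'joint_pos': array([ 8.78389853e+01,  2.05927484e+01,  6.35081725e-01, -2.10858662e-02,
       -7.01342845e+01, -1.65048174e+01]), 'qvel': array([-0.02556137, -0.10018656,  0.08682182, -0.0016839 , -0.01194346,
       -0.10501533]), 'tau': array([ 4.12254713e-04, -5.82725966e+01,  2.93059534e+01,  6.99706256e+00,
        6.86616695e-03, -1.69444907e-04]), 'tool_pos': array([0.21591943, 0.63903703, 0.22561475]), 'orientation': array([ 1.79906206e+02, -7.12040563e-03, -1.86730075e+01]), 'force': array([-0.32221544,  0.67101072, -0.67715182]), 'moment': array([0.0304101 , 0.01741124, 0.00981276]), 'gripper_force': 0.0, 'opening': 0.08777315109890806}
scene {'fx': 402.57013945840026, 'fy': 402.57013945840026, 'cx': 321.05196633499816, 'cy': 191.37348571132802, 'extrinsics': array([[-0.05404802,  0.598036  , -0.79964477,  1.21964887],
       [ 0.99828334,  0.01426493, -0.05680559,  0.03685094],
       [-0.02256491, -0.80134229, -0.59778037,  0.66731459],
       [ 0.        ,  0.        ,  0.        ,  1.        ]])}
scene red_bar [([225.0, 142.3], 0.9), ([310.4, 150.3]
[... 299 characters left out ...]
'fx': 430.86582015557946, 'fy': 430.86582015557946, 'cx': 314.55255682176767, 'cy': 197.0828544019334, 'extrinsics': array([[-0.98588321, -0.12750733,  0.10851806,  0.35090592],
       [-0.16725187,  0.71970887, -0.67382932,  0.67554696],
       [ 0.00781677, -0.68246686, -0.73087474,  0.86249498],
       [ 0.        ,  0.        ,  0.        ,  1.        ]])}
side red_bar [([309.7, 146.6], 0.98), ([375.5, 191.9], 0.92)]
side red_hinge [([283.0, 164.2], 0.8), ([350.9, 204.9], 0.67), ([361.9, 144.2], 0.6), ([274.1, 263.7], 0.22)]
side red_box [([357.8, 221.4], 0.94), ([373.8, 163.4], 0.65), ([295.9, 181.0], 0.56)]
side yellow_bar [([290.0, 234.4], 0.79)]
side coupling [([279.5, 225.3], 0.52)]
```

View pics/scene0.png

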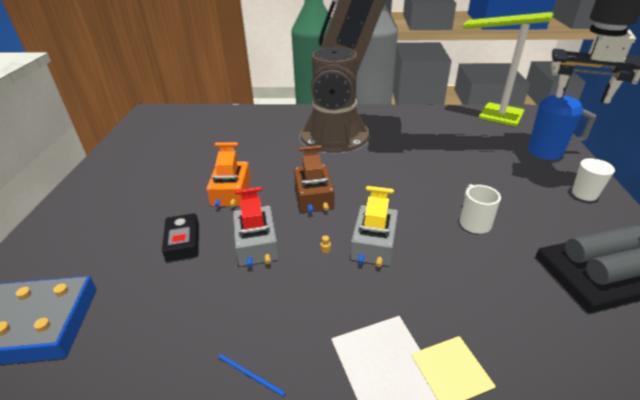

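View pics/side0.png

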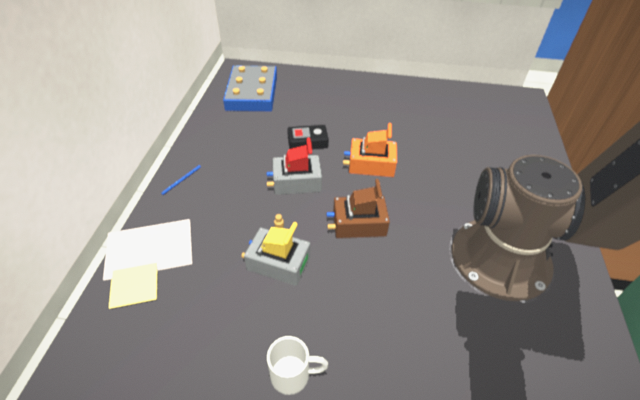

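The scene picture shows the red-guard box at about (253,235) with its bar at (249,190). The yellow box is at (376,235), and the orange and brown look-alikes stand behind. In the side picture the red bar is at (310,147), the hinge at (283,164) and the box at (296,181). Next I fit the box pose from both views.

```bash
cat > h.py <<'E'
import numpy as np
from scipy.optimize import least_squares
from scipy.spatial.transform import Rotation as R
from plant import get_obs, eyes, ctrl, spotter
def proj(m,P):
    T=np.linalg.inv(m["extrinsics"]);p=T[:3,:3]@P+T[:3,3]
    return np.array([m["fx"]*p[0]/p[2]+m["cx"],m["fy"]*p[1]/p[2]+m["cy"]])
LOC={"bar":[-.035,0,.132],"barback":[.103,0,.122],"hinge":[.03,0,.072],"box":[0,0,0],"ballon":[.014,0,.092],"balloff":[-.014,0,.092]}
def w(q,l):
    c,s=np.cos(q[2]),np.sin(q[2]);l=np.array(l)
    return np.array([q[0]+c*l[0]-s*l[1],q[1]+s*l[0]+c*l[1],l[2]])
def fit(obs,q0):
    f=lambda q:np.concatenate([proj(m,w(q,LOC[n]))-uv for m,n,uv in obs])
    r=least_squares(f,q0,loss="soft_l1",f_scale=2);return r.x,f(r.x)
E
python3 - <<'E'
from h import *
s,d=eyes.camera_model("scene"),eyes.camera_model("side")
q,r=fit([(s,"bar",(248.8,189.8)),(s,"hinge",(252.2,230.2)),(s,"box",(255.7,241.9)),(d,"bar",(309.7,146.6)),(d,"hinge",(283,164.2)),(d,"box",(295.9,181))],[.5,-.2,0])
print("red",q,r.round(1))
for n in("bar","hinge","box"):print(n,w(q,LOC[n]).round(3))
sc=spotter
eyes.snapshot("scene")
for t in("yellow_bar","yellow_guard","yellow_box"):print(t,[(x["rect"],round(x["p"],2)) for x in sc.outline_of("scene",t)])
o=get_obs();print(o["tool_pos"],o["orientation"])
M=R.from_euler("xyz",o["orientation"],degrees=True).as_matrix();print(M.round(3))
W=eyes.camera_model("wrist");Tt=np.eye(4);Tt[:3,:3]=M;Tt[:3,3]=o["tool_pos"]
print((np.linalg.inv(Tt)@W["extrinsics"]).round(3),W["fx"])
E
```

```text
red [ 0.53887034 -0.1693322   0.19187841] [ 0.2  0.8  0.2 -0.4  0.4  2.  -0.8 -0.8  1.9 -1.2  0.7  0.8]
bar [ 0.505 -0.176  0.132]
hinge [ 0.568 -0.164  0.072]
box [ 0.539 -0.169  0.   ]
yellow_bar [([361.9, 184.1, 30.2, 51.2], 0.84), ([234.8, 190.0, 34.0, 43.7], 0.46)]
yellow_guard [([359.3, 188.5, 34.0, 47.6], 0.62), ([350.5, 182.0, 48.4, 84.6], 0.52)]
yellow_box [([352.3, 187.8, 43.0, 79.2], 0.76)]
[0.21604411 0.63945785 0.22657457] [-1.79998795e+02  5.38885224e-04 -1.86645325e+01]
[[ 0.947 -0.32  -0.   ]
 [-0.32  -0.947  0.   ]
 [-0.    -0.    -1.   ]]
[[-0.    -0.968 -0.253  0.067]
 [ 1.    -0.001  0.    -0.   ]
 [-0.001 -0.253  0.968 -0.157]
 [ 0.     0.     0.     1.   ]] 277.1556645685886
```

```bash
python3 -m crank '[0,0,-0.173,0,0,-15,0, 0,0,-0.173,0,0,-15,0, 0,0,-0.173,0,0,-15,0, 0,0,0,20,50,0,0, 0,0,0,20,50,0,0]'; python3 -m crank '[0,0,0,20,50,0,0, 0,0,0,20,50,0,0, 0,0,0,20,50,0,0, 0,0,0,20,50,0,0, 0,0,0,20,50,0,0]'
python3 - <<'E'
from h import *
s,d=eyes.camera_model("scene"),eyes.camera_model("side")
for n,o in dict(orange=[(s,"bar",(225,142.3)),(s,"hinge",(225.1,174.5)),(s,"box",(229.9,192.3)),(d,"box",(373.8,163.4)),(d,"hinge",(361.9,144.2))],brown=[(s,"bar",(310.4,150.3)),(s,"hinge",(313.6,179.1)),(s,"box",(312.9,197.5)),(d,"bar",(375.5,191.9)),(d,"hinge",(350.9,204.9))]).items():
  q,r=fit(o,[.4,-.2,0]);print(n,q.round(3),r.round(1),w(q,LOC["bar"]).round(3))
E
```

```text
clock: 1.42
tool_pos: [0.2748, 0.5482, 0.2714]
orientation: [180.0, -0.0, 11.1]
force: [0.9, -0.2, 0.9]
opening: 0.0435
gripper_force: 0.0
clock: 2.05
tool_pos: [0.4213, 0.3214, 0.272]
orientation: [-180.0, -0.0, 11.1]
force: [0.8, 0.7, -0.3]
opening: 0.0007
gripper_force: 0.0
orange [ 0.332 -0.281  0.08 ] [-0.4  1.4 -0.8  1.5  0.5 -1.2 -1.   0.8  3.   0.6] [ 0.297 -0.283  0.132]
brown [ 0.352 -0.045  0.12 ] [ 0.9 -2.  -0.3  2.4  0.8 -0.8  2.  -2.9 -2.6 -0. ] [ 0.317 -0.05   0.132]
```

```bash
python3 -m crank '[0,0,0,-4,50.5,0,0, 0,0,0,-4,50.5,0,0, 0,0,0,-4,50.5,0,0, 0,0,0,-4,50.5,0,0, 0,0,0,-4,50.5,0,0]'; python3 -m crank '[0,0,0,-4,50.5,0,0, 0,0,0,-4,50.5,0,0, 0,0,0,-4,50.5,0,0, 0,0,0,-4,50.5,0,0, 0,0,0,-4,50.5,0,0]';python3 -m crank '[0,0,0,0,0,0,0, 0,0,0,0,0,0,0]'
python3 - <<'E'
from h import *
import cv2
print(get_obs()["tool_pos"],get_obs()["orientation"])
m=eyes.camera_model("wrist");im=eyes.snapshot("wrist")
q0=[.5389,-.1693,.1919]
for n in ("bar","hinge","box"):
    t="red_"+n;print(n,proj(m,w(q0,LOC[n])).round(1),[(np.round(d["location"],1).tolist(),round(d["p"],2)) for d in spotter.place_of("wrist",t)])
    u=proj(m,w(q0,LOC[n]));cv2.circle(im,tuple(int(v) for v in u),4,(0,255,0),1)
cv2.imwrite("pics/w1.png",im)
E
```

```text
clock: 2.68
tool_pos: [0.4494, 0.0696, 0.272]
orientation: [-180.0, -0.1, 11.1]
force: [2.1, -0.1, -0.0]
opening: 0.0003
gripper_force: 0.0
clock: 3.3
tool_pos: [0.4784, -0.1822, 0.272]
orientation: [180.0, -0.1, 11.1]
force: [1.2, -0.1, -0.2]
opening: 0.0005
gripper_force: 0.0
clock: 3.55
tool_pos: [0.4782, -0.1805, 0.2715]
orientation: [-180.0, 0.0, 11.0]
force: [0.1, 0.2, 0.4]
opening: 0.0004
gripper_force: 0.0
[ 0.4781561  -0.18051513  0.27146075] [-1.79989464e+02  6.99980289e-03  1.10047748e+01]
bar [318.4 165.8] [([319.3, 169.8], 0.67), ([188.2, 301.5], 0.67)]
hinge [318.3 106. ] [([205.5, 229.6], 0.95), ([315.2, 108.9], 0.6)]
box [318.1 130.5] [([315.3, 133.5], 0.87), ([223.2, 231.7], 0.72), ([97.5, 72.5], 0.31)]
```

View pics/w1.png

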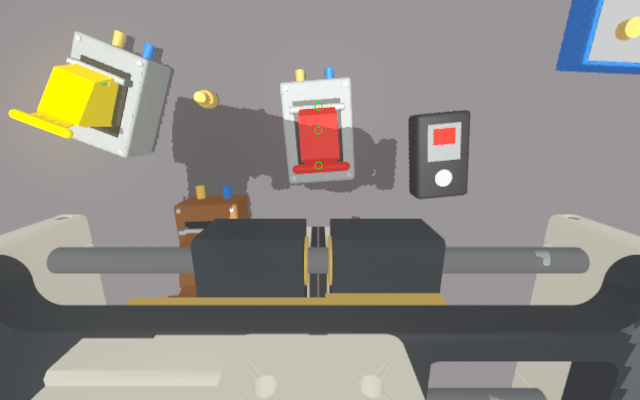

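The wrist picture shows the red bar from (295,170) to (348,167), with the box turned about 3° relative to the tool. My projected points lie on the box to within a few px. I'll refit using all the views.

```bash
python3 - <<'E'
from h import *
LOC["b1"]=[-.035,.031,.132];LOC["b2"]=[-.035,-.031,.132]
s,d,m=[eyes.camera_model(c) for c in("scene","side","wrist")]
q,r=fit([(s,"bar",(248.8,189.8)),(s,"hinge",(252.2,230.2)),(s,"box",(255.7,241.9)),(d,"bar",(309.7,146.6)),(d,"hinge",(283,164.2)),(d,"box",(295.9,181)),
(m,"b1",(295,170)),(m,"b2",(349,167)),(m,"hinge",(317,108)),(m,"box",(315.3,133.5))],[.54,-.17,.2])
print(q,np.degrees(q[2]),r.round(1),w(q,LOC["bar"]))
E
```

```text
[ 0.53674195 -0.16911796  0.25399879] 14.553058640024352 [-0.5  0.3  1.3 -1.2  0.7  1.4 -0.  -1.2  2.7 -0.5  1.5  0.9 -2.9 -0.1
  0.6 -0.5  0.2  0.5  3.2 -1.1] [ 0.50286492 -0.17791263  0.132     ]
```

```bash
python3 -m crank '[0,0,-0.056,0,0,20,0, 0,0,0,-4,3.5,40,0, 0,0,0,0,0,40,0, 0,0,0,0,0,30,0, 0,0,0,0,0,20,0]';python3 -m crank '[0,0,0,0,0,0,0, 0,0,0,0,0,0,0]'
```

```text
clock: 4.38
tool_pos: [0.475, -0.1838, 0.1204]
orientation: [-180.0, 0.1, 14.4]
force: [-0.6, 0.2, 0.3]
opening: 0.0005
gripper_force: 0.0
clock: 4.62
tool_pos: [0.4761, -0.1844, 0.1226]
orientation: [180.0, -0.1, 14.3]
force: [0.4, -0.2, 1.4]
opening: 0.0008
gripper_force: 0.0
```

```bash
python3 -m crank '[0,0,0,6,0,0,0, 0,0,0,6,0,0,0, 0,0,0,5,0,-4,0, 0,0,0,5,0,-5,0, 0,0,0,4,0,-3.5,0]';python3 -m crank '[0,0,0,5,0,-3.5,0, 0,0,0,10.5,0,-5.5,0, 0,0,0,10.5,0,-4.5,0, 0,0,0,11,0,-2.5,0, 0,0,0,0,0,0,0]'
python3 - <<'E'
from h import *
import cv2
cv2.imwrite("pics/s1.png",cv2.resize(eyes.snapshot("side")[80:260,200:440],None,fx=3,fy=3))
E
```

```text
clock: 5.25
tool_pos: [0.5012, -0.1783, 0.1346]
orientation: [180.0, -0.0, 14.3]
force: [0.4, -0.5, -0.4]
opening: 0.0004
gripper_force: 0.1
clock: 5.88
tool_pos: [0.5374, -0.169, 0.15]
orientation: [180.0, -0.0, 14.3]
force: [-0.1, -0.9, 0.6]
opening: 0.0005
gripper_force: 0.0
```

View pics/s1.png

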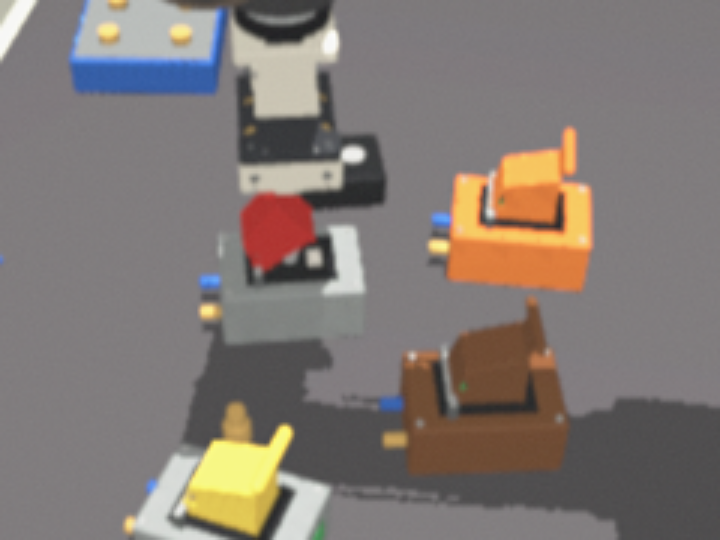

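The crop shows the red hood raised about 40°, with the white ball under it at (313,257) in the crop. The push is working, so I continue.

```bash
python3 -m crank '[0,0,0,11,0,-1,0, 0,0,0,11,0,0,0, 0,0,0,11,0,1,0, 0,0,0,8,0,0,0, 0,0,0,0,0,0,0]';python3 -m crank '[0,0,0,0,0,0,0, 0,0,0,0,0,0,0, 0,0,0,0,0,0,0]'
python3 - <<'E'
from h import *
import cv2
cv2.imwrite("pics/s2.png",cv2.resize(eyes.snapshot("side")[80:260,200:440],None,fx=3,fy=3))
E
```

```text
clock: 6.55
tool_pos: [0.5766, -0.159, 0.1497]
orientation: [-180.0, 0.0, 14.3]
force: [-0.0, 0.1, -0.8]
opening: 0.0003
gripper_force: 0.0
clock: 6.92
tool_pos: [0.576, -0.1592, 0.1502]
orientation: [180.0, -0.0, 14.3]
force: [-0.1, -0.6, -0.7]
opening: 0.001
gripper_force: 0.0
```

View pics/s2.png

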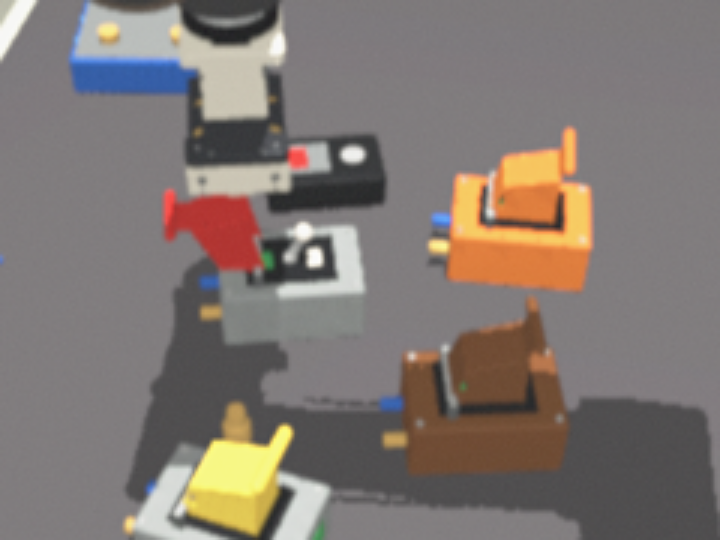

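The guard stands fully back and the toggle ball shows free at (303,232) in the crop, leaning toward the robot. I retreat, descend in front of the ball and push it.

```bash
python3 -m crank '[0,0,0,-10,0,-15,0, 0,0,0,-40,0,0,0, 0,0,0,-40,0,0,0, 0,0,0,0,0,37,0, 0,0,0,0,0,40,0]';python3 -m crank '[0,0,0,0,0,0,0, 0,0,0,0,0,0,0]'
python3 - <<'E'
from h import *
q=[.537,-.169,.25]
eyes.snapshot("scene");eyes.snapshot("side")
p=get_obs()["tool_pos"];c,s=np.cos(q[2]),np.sin(q[2]);v=p-[q[0],q[1],0];print("box frame",c*v[0]+s*v[1],-s*v[0]+c*v[1],v[2])
for cam in("scene","side"):print(cam,proj(eyes.camera_model(cam),w(q,LOC["balloff"])),[(np.round(d["location"],1).tolist(),round(d["p"],2)) for d in spotter.place_of(cam,"red_ball")])
E
```

```text
clock: 7.6
tool_pos: [0.4893, -0.1817, 0.0895]
orientation: [179.9, -0.2, 14.3]
force: [0.7, -0.2, 0.2]
opening: 0.0002
gripper_force: 0.0
clock: 7.85
tool_pos: [0.4898, -0.1816, 0.0898]
orientation: [179.9, -0.1, 14.3]
force: [0.5, 0.4, 1.2]
opening: 0.0003
gripper_force: 0.0
box frame -0.0484089297072408 -0.00048417752831519945 0.08998597431952368
scene [251.19669827 209.75983008] []
side [301.74351915 157.30078869] [([297.7, 156.2], 0.52)]
```

```bash
python3 -m crank '[0,0,0,10,0,2,0, 0,0,0,8,0,0,0, 0,0,0,8,0,0,0, 0,0,0,8,0,0,0, 0,0,0,6,0,0,0]';python3 -m crank '[0,0,0,4,0,0,0, 0,0,0,2,0,0,0, 0,0,0,0,0,0,0]'; python3 -m crank '[0,0,0,1.5,0,0,0, 0,0,0,0,0,0,0]'; python3 -m crank '[0,0,0,1.5,0,0,0, 0,0,0,0,0,0,0]'
```

```text
clock: 8.68
tool_pos: [0.5283, -0.1714, 0.0859]
orientation: [180.0, 0.0, 14.3]
force: [-0.8, -0.4, 1.0]
opening: 0.0004
gripper_force: 0.8
clock: 9.05
tool_pos: [0.5335, -0.1699, 0.0859]
orientation: [-180.0, 0.0, 14.3]
force: [-0.8, -1.0, -0.1]
opening: 0.0003
gripper_force: 0.3
clock: 9.3
tool_pos: [0.5343, -0.1697, 0.0859]
orientation: [-180.0, 0.1, 14.3]
force: [-1.9, -0.5, 0.3]
opening: 0.0006
gripper_force: 1.5
clock: 9.55
tool_pos: [0.5345, -0.1696, 0.0858]
orientation: [-180.0, 0.2, 14.3]
force: [-7.4, -3.1, 3.0]
opening: 0.0002
gripper_force: 3.4
```

The force rose to 8 N with no further travel, so the toggle is at its stop. I back off, rise, and check.

```bash
python3 -m crank '[0,0,0,-20,0,0,0, 0,0,0,-25,0,0,0, 0,0,0,0,0,-50,0, 0,0,0,0,0,-60,0, 0,0,0,0,0,0,0]'
python3 - <<'E'
from h import *
import cv2
print(get_obs()["tool_pos"])
a=cv2.resize(eyes.snapshot("side")[100:220,240:360],None,fx=4,fy=4,interpolation=cv2.INTER_CUBIC);q=[.537,-.169,.25]
for n in("ballon","balloff"):print(n,proj(eyes.camera_model("side"),w(q,LOC[n])))
print([(np.round(d["location"],1).tolist(),round(d["p"],2)) for d in spotter.place_of("side","red_ball")])
cv2.imwrite("pics/s3.png",a)
E
```

```text
clock: 10.18
tool_pos: [0.4955, -0.1808, 0.2016]
orientation: [179.8, -0.6, 14.3]
force: [0.2, 0.5, -0.9]
opening: 0.0004
gripper_force: 0.0
[ 0.49549093 -0.1808486   0.20160154]
ballon [291.28328705 157.81237058]
balloff [301.74351915 157.30078869]
[([286.7, 157.2], 0.6)]
```

View pics/s3.png

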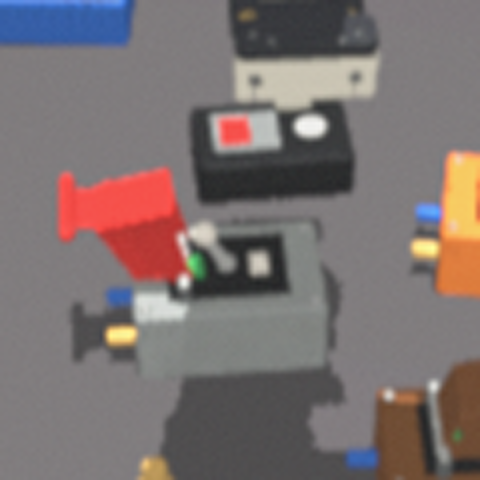

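The crop shows the toggle leaning toward the hinge with its ball at (208,235). The network's ball point moved 11 px in the side view, as expected for a full throw. Next I go over to the far side of the bar.

```bash
python3 -m crank '[0,0,0,44,0,0,0, 0,0,0,44,0,0,0, 0,0,0,44,0,0,0, 0,0,0,44,0,0,0, 0,0,0,0,0,0,0]';python3 -m crank '[0,0,0,0,-1,30,0, 0,0,0,0,0,30,0, 0,0,0,0,0,28,0, 0,0,0,0,0,0,0, 0,0,0,0,0,0,0]'
python3 - <<'E'
from h import *
import cv2
q=[.537,-.169,.25]
p=get_obs()["tool_pos"];c,s=np.cos(q[2]),np.sin(q[2]);v=p-[q[0],q[1],0];print("box frame",c*v[0]+s*v[1],-s*v[0]+c*v[1],v[2])
cv2.imwrite("pics/s4.png",cv2.resize(eyes.snapshot("side")[100:220,220:340],None,fx=4,fy=4,interpolation=cv2.INTER_CUBIC))
E
```

```text
clock: 10.9
tool_pos: [0.6645, -0.1361, 0.1926]
orientation: [-179.9, 0.2, 14.3]
force: [-0.7, 0.5, -0.3]
opening: 0.0005
gripper_force: 0.0
clock: 11.52
tool_pos: [0.6632, -0.1362, 0.1087]
orientation: [180.0, -0.0, 14.3]
force: [0.5, 0.3, 0.0]
opening: 0.0003
gripper_force: 0.0
box frame 0.13034810752395076 0.0005440646220537942 0.10871929610918599
```

View pics/s4.png

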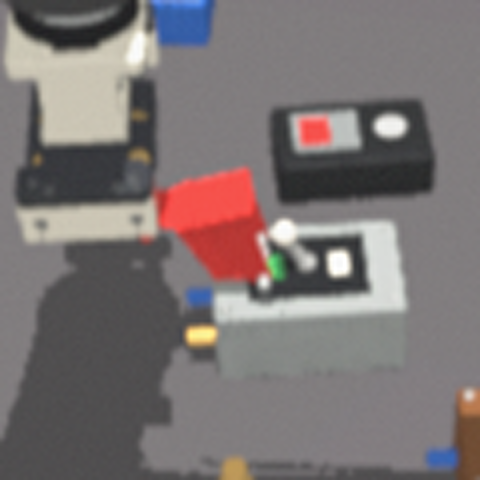

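The finger stands behind the bar with the guard undisturbed and the ball at (285,232). I push along the arc back toward the robot.

```bash
python3 -m crank '[0,0,0,-6,0,0,0, 0,0,0,-6,0,-2,0, 0,0,0,-5,0,-6,0, 0,0,0,-6,0,-6,0, 0,0,0,-7,0,-6,0]';python3 -m crank '[0,0,0,-9,0,-6,0, 0,0,0,-10,0,-5,0, 0,0,0,-11,0,-3.5,0, 0,0,0,-11,0,-3,0, 0,0,0,-9,0,-1,0]'
python3 -m crank '[0,0,0,-9,0,0,0, 0,0,0,-9,0,0,0, 0,0,0,-8,0,0,0, 0,0,0,0,0,0,0, 0,0,0,0,0,0,0]'
python3 - <<'E'
from h import *
import cv2
q=[.537,-.169,.25]
p=get_obs()["tool_pos"];c,s=np.cos(q[2]),np.sin(q[2]);v=p-[q[0],q[1],0];print("box frame",c*v[0]+s*v[1],-s*v[0]+c*v[1],v[2])
cv2.imwrite("pics/s5.png",cv2.resize(eyes.snapshot("side")[80:260,200:440],None,fx=3,fy=3))
E
```

```text
clock: 12.2
tool_pos: [0.6329, -0.1436, 0.1283]
orientation: [-180.0, 0.1, 14.3]
force: [0.6, 1.2, 0.1]
opening: 0.0004
gripper_force: 0.2
clock: 12.82
tool_pos: [0.5847, -0.1559, 0.1467]
orientation: [-180.0, -0.0, 14.3]
force: [0.3, -1.4, 0.0]
opening: 0.0003
gripper_force: 0.0
clock: 13.45
tool_pos: [0.5606, -0.1621, 0.1466]
orientation: [180.0, -0.0, 14.3]
force: [0.3, -0.1, 0.9]
opening: 0.0001
gripper_force: 0.0
box frame 0.024611761906172893 0.0008250324488669183 0.1466449502692422
```

View pics/s5.png

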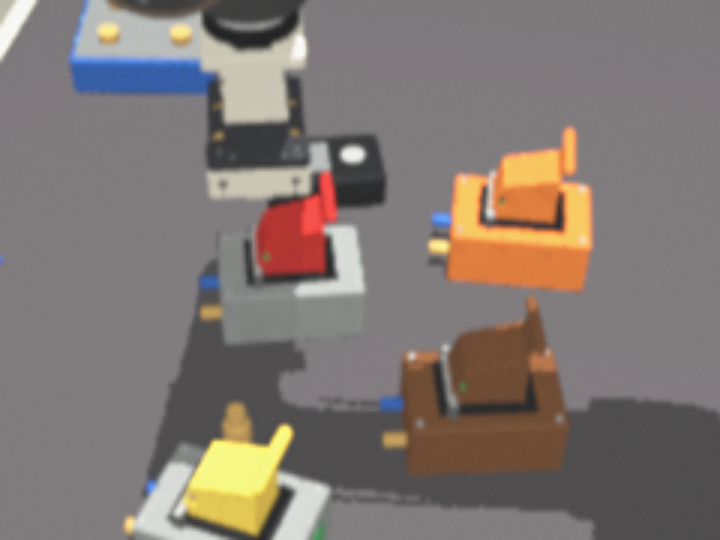

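The guard has dropped shut: its bar is upright at (327,195) in the crop, as on the look-alikes. I rise clear, check once and hand in.

```bash
python3 -m crank '[0,0,0,0,0,-30,0, 0,0,0,0,0,-50,0, 0,0,0,0,0,-40,0, 0,0,0,0,0,0,0, 0,0,0,0,0,0,0]'
python3 - <<'E'
from h import *
eyes.snapshot("side")
print([(np.round(d["location"],1).tolist(),round(d["p"],2)) for d in spotter.place_of("side","red_bar")], "was 309.7,146.6")
ctrl.close_job()
E
```

```text
clock: 14.12
tool_pos: [0.5602, -0.1619, 0.2661]
orientation: [-180.0, 0.0, 14.3]
force: [-0.2, 0.7, -0.4]
opening: 0.0003
gripper_force: 0.0
[([375.4, 186.7], 0.81), ([310.6, 145.1], 0.76), ([386.5, 125.2], 0.68)] was 309.7,146.6
the job is handed in; nothing more can be done
```

The job is done and handed in at about 14 s: the red guard was pushed back, the toggle pushed to its stop towards the hinge, and the guard tipped shut over it, with no push above about 9 N and nothing else touched.

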